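# Seat the keyed filter wheel and cap the leaning spindle

### The job

The filter wheel on the leaning spindle is not home: its orange tab is riding on the black flange. Turn the wheel on the spindle until the tab drops into the keyway and the wheel lies flat on the flange, then put the round brass retaining cap, open end down, over the end of the spindle, fully home against the wheel's hub. Let go of everything and leave the other things on the table where they are.

Things in the scene. Friction and masses are not known exactly. Their poses are not given: they have to be found in the camera images.
- stand: Fixed black stand (place and yaw vary) with a steel spindle leaning 30 degrees from vertical, roughly towards the robot, through a black flange of 64 mm radius. Origin: centre of the flange's upper face, on the spindle's axis, 115 mm above the table. z: along the spindle, up; +x: uphill along the flange face, towards the keyway.
- keyway (a point): Centre of the mouth of the only keyway: a slot through the flange's rim, 13 mm wide (across y), open outwards, white lines along its edges. 52 mm from the axis, level with the flange face. Axes as stand.
- spindle_end (a point): Tip of the spindle, on its axis, 72 mm along z from the origin of stand. The spindle is 22.2 mm thick; its last 7 mm taper to 12 mm. It stands 20 mm out of the hub's top when the wheel is home. Axes as stand.
- hub (a point): Filter wheel, loose, 0.2 to 0.45 kg, on the spindle with 1 mm play all round: aluminium disc 96 mm wide, 10 mm thick, with coloured glass discs, and on it a black round hub to grip, 46 mm wide, 42 mm tall. Point on the wheel's axis, 24 mm above the disc's upper face, 18 mm below the hub's top. z: wheel's axis, up; +x: towards the tab. Wheel home: 34 mm along z from stand.
- hub_top (a point): Centre of the hub's top face, 52 mm above the wheel disc's underside; the cap's rim rests here. Axes as hub. At the start the wheel is up to 10 mm too high and may lean a few degrees on the spindle.
- tab (a point): Orange tab on the wheel's rim, 9 mm wide, 44 to 58 mm from the axis, reaching 10 mm below the disc. Point 52 mm from the axis, level with the disc's underside: it meets keyway when home. At the start it is 0.5 to 2.2 rad anticlockwise of the keyway, seen from the spindle's end. Over the keyway the released wheel sinks 10 mm by its weight or a light push. Axes as hub.
- cap_center (a point): Retaining cap, loose, about 0.18 kg: upright brass cylinder with red bands, 40 mm wide, 64 mm tall, standing open end down on the table to the left or right of the stand (places swapped with the beam trap). Point at its centre, 32 mm above its lower rim; z: its axis, up. From below it has a blind bore 24.4 mm wide, 24 mm deep.
- cap_mouth (a point): Centre of the cap's lower rim, the mouth of the bore. Axes as cap_center.
- beam_trap: Black cylinder, 44 mm diameter, 82 mm tall, origin at its underside (loose; leave it alone)
- lens_post: Lens in a ring on a steel post, 56 mm wide, 118 mm tall, origin at its underside (loose; leave it alone)
- mirror_post: Black mirror mount on a steel post, 56 mm wide, 120 mm tall, origin at its underside (loose; leave it alone)
- driver: Screwdriver, green handle, 180 mm, lying roughly along y, origin at its underside (loose; leave it alone)
- note_pad: Pink and yellow note pad, 76 x 76 x 15 mm, origin at its underside (loose; leave it alone)
- filter_case: White and blue flat case, 62 x 102 x 32 mm, origin at its underside (loose; leave it alone)
- meter_head: Grey sensor puck, 64 mm diameter, 23 mm tall, origin at its underside (loose; leave it alone)
Mind the look-alikes: they are no part of the job. Leave any green or turquoise look-alike of the stand alone.

How it is judged:
By the outcome, as a careful person would: the job done as asked, in the order asked, and still so for the second after the job is handed in, with the robot touching nothing.
It also fails if it takes over 50 s, if anything falls off the work surface, if the arm or the gripper's body presses on something with over 40 N, if the wrist force passes 120 N, or if a joint passes its speed limit or range.

### The arm

A 6-joint arm with a two-finger parallel gripper is mounted at the origin on the work surface. World frame = base frame: x ahead of the robot, y to its left, z up, the work surface at z = 0. Lengths are in m, angles in rad, forces in N, time in s.
With the tool pointing down it reaches from about 0.425 to 0.95 m from the base axis. Payload 3.5 kg.
Tool frame: the origin (TCP) lies midway between the tips of the shut fingers; the grasp point (between the pads) lies 19 mm behind it; z points along the fingers, x is the direction in which the jaws open and shut, and the axes are right-handed (so a half turn about z gives the same grasp; the last joint's range is limited). The gripper opens to 85 mm and grips with 20 to 120 N. Pads are 22 mm wide; open, the fingers measure 114 mm over their backs; the gripper's body (76 mm by 85 mm) begins 54 mm behind the grasp point. The pads swing forward as they close: fully open they stand 13 mm farther back than shut.
Start: joints at [1.18, 0.286, 1.577, -0, 1.279, -0.15], TCP at [0.161, 0.656, 0.231] pointing down, gripper open.
Joint ranges: [-2.77, 2.77], [-0.9, 2.22], [0.21, 2.48], [-1.53, 4.67], [0.24, 2.81], [-2.84, 2.84]. Speed limits (rad/s): [2.79, 2.79, 3.14, 3.14, 3.14, 3.14].

### API

Orientations are given as a unit quaternion [x, y, z, w].
In Python, from plant import readout, optics, ctrl gives the robot as it stands. The module is installed in compiled form; this text tells all that it offers.
- The arm moves only by the shell command python3 -m crank 'ROWS' [OPENING] [FORCE]. ROWS is text: rows parted by semicolons, each of 6 numbers parted by spaces: the shift along the tool's x, y, z in mm, then the turn, a rotation vector about the tool's x, y, z in rad. In form: dx dy dz ax ay az; .... A call has 1 to 5 rows; each row shifts and turns the commanded pose from where the row before left it, along the tool's axes as they then stand; what a row does not reach is not made up. A row lasts 1/8 s, in which the tool goes at most 62.5 mm and 10.7 degrees, less where a joint would pass 70% of its speed; a pose out of reach is approached as far as the arm can. A call is refused whole if a number of a shift passes 62.5 or a number of a turn 0.188, either way. A call with a gripper value outside its range is refused whole. OPENING is the opening, from -1 (shut) to 1 (fully open), set as the call begins (- or left out, the last holds). The fingers move at their own pace and stop on an object; FORCE is the grip in N (left out, the last holds). Time passes only in rows, so rows that do not move let the fingers close. It gives the time, the measured TCP pose, the force and the opening at its end, in the units of the state.
- readout.get_state(): the state, without advancing time (a new reading comes with each control period).
- optics.read_camera(name): name is "side" or "top" or "wrist"; returns the picture (480x640x3 uint8, red, green, blue); there is no depth.
- optics.calibration(name): a dict with "mtx" (3x3 intrinsics, pixels), "dist_coeffs" ([k1, k2, p1, p2, k3] as OpenCV has them; the pictures are not rectified), "rvec" (rotation vector, rad) and "tvec" (3), from world to camera coordinates, as OpenCV has them; the wrist camera has in their place "tool_from_camera" (4x4, takes a point from camera to tool coordinates, whose origin is the TCP and whose axes are the tool frame's). Camera axes: x right, y down, z forward; pixel columns grow to the right and rows downward; lengths in m; the calibration is good to about 2 mm. A picture is of the moment at which its call begins: read the wrist's pose just before it. calibration takes no time and is no camera call.
- ctrl.sign_off(): hands the job in, once; it reports no verdict.
Trained networks look in the newest picture that a camera, given by its name, has taken for a name from the list of things; names that differ only in an ending like _2 or _b are one class to them, and where a whole thing is asked for, a point or a joint stands for the part that bears it (a point fixed in the world has none). Each returns a list of dicts, best first, with "p" (0 to 1); they miss things now and then, are a little off and sometimes report something else, mostly with a low value. They report only what shows in the picture. A call takes as long as a camera call. They do not tell look-alikes from the thing itself.
- optics.recognise(camera, thing): "xy" ([column, row] as shares, 0 to 1, of the picture: columns of its width, rows of its height, amid what is visible of it).
The state is a dict: "time": time; "qpos": joint angles; "dq": joint speeds; "joint_efforts": joint torques, N m; "eef_pos": TCP position; "tcp_rot": TCP orientation; "contact_force": force on the tool from outside, world axes, zero at the start; "wrist_torque": the same for the moment, N m; "opening": opening from 0.0 (shut) to 1.0 (fully open).
Only numpy, scipy, OpenCV 4.12 (cv2) and the standard library are available. Lean on these libraries where they do the work, as an engineer would, in place of code of your own. Each camera call takes 0.05 s, during which the arm holds its last target.

## Working session

There is one attempt and no reset: what is moved stays moved. The work goes in short steps, Python scripts to look and compute and a shell command to move; the robot and the scene stay as the last step left them, time stands still between calls to the robot, and variables do not carry over. Pictures are saved under pics/ and viewed, and the job is handed in when it is done.

```bash
mkdir -p pics; ls; python3 - <<'E'
from plant import readout, optics, ctrl
import cv2
print(readout.get_state())
for n in ["side","top","wrist"]:
    im=optics.read_camera(n); cv2.imwrite(f"pics/{n}0.png",im[:,:,::-1])
    print(n,optics.calibration(n))
    for t in ["stand","keyway","spindle_end","hub","hub_top","tab","cap_center","cap_mouth","beam_trap"]:
        print(t,[(round(d["xy"][0]*640),round(d["xy"][1]*480),round(d["p"],2)) for d in optics.recognise(n,t)][:3])
E
```

```text
pics
{'time': 0.0, 'qpos': array([ 1.18001840e+00,  2.87219624e-01,  1.57814363e+00,  3.00726329e-05,
        1.27858973e+00, -1.50017449e-01]), 'dq': array([ 3.96031340e-04,  9.81207854e-04,  1.26162445e-04, -4.98142307e-04,
        6.71220953e-05, -6.40788920e-04]), 'joint_efforts': array([ 7.04803024e-04, -4.05983591e+01, -2.92629951e+01, -4.80081792e-05,
        5.76735532e-03, -1.02046307e-06]), 'eef_pos': array([0.16067712, 0.65493889, 0.22992926]), 'tcp_rot': array([ 7.86907858e-01,  6.17069388e-01, -1.03418129e-03,  5.68747806e-04]), 'contact_force': array([0.64026924, 0.02165085, 0.13786434]), 'wrist_torque': array([-0.05943726,  0.01001144,  0.03675804]), 'opening': 1.0017501615881261}
side {'mtx': array([[525.83108083,   0.        , 324.89954418],
       [  0.        , 525.83108083, 236.04021216],
       [  0.        ,   0.        ,   1.        ]]), 'dist_coeffs': array([0.01432204, 0.        , 0.        , 0.        , 0.        ]), 'rvec': array([ 2.4325276 , -0.26662365,  0.11693031]), 'tvec': array([-0.47483232,  0.16464335,  1.4518839 ])}
stand [(360, 235, 0.82), (286, 
[... 1082 characters left out ...]
  , 317.15248902],
       [  0.        , 426.12043403, 233.90769261],
       [  0.        ,   0.        ,   1.        ]]), 'dist_coeffs': array([-0.04405454,  0.        ,  0.        ,  0.        ,  0.        ]), 'tool_from_camera': array([[ 9.99999358e-01,  6.13317664e-04,  9.52862534e-04,
         1.13077811e-04],
       [-8.65635505e-04,  9.56093690e-01,  2.93059901e-01,
        -7.46125815e-02],
       [-7.31287043e-04, -2.93060538e-01,  9.56093608e-01,
        -1.42243760e-01],
       [ 0.00000000e+00,  0.00000000e+00,  0.00000000e+00,
         1.00000000e+00]])}
stand [(4, 380, 0.68)]
keyway [(6, 383, 0.58)]
spindle_end []
hub []
hub_top []
tab []
cap_center []
cap_mouth []
beam_trap []
```

View pics/side0.png

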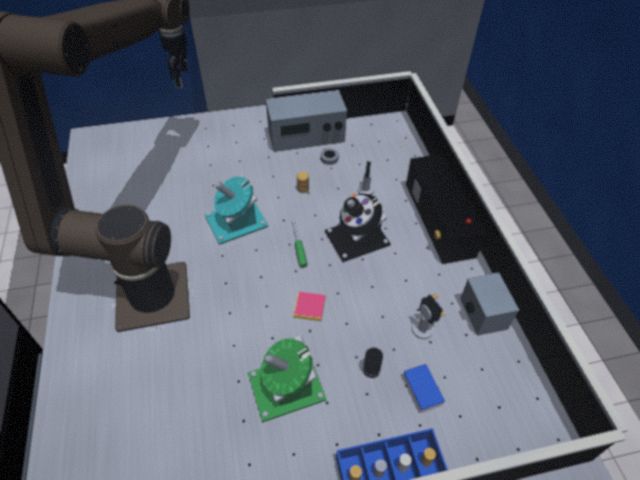

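View pics/top0.png

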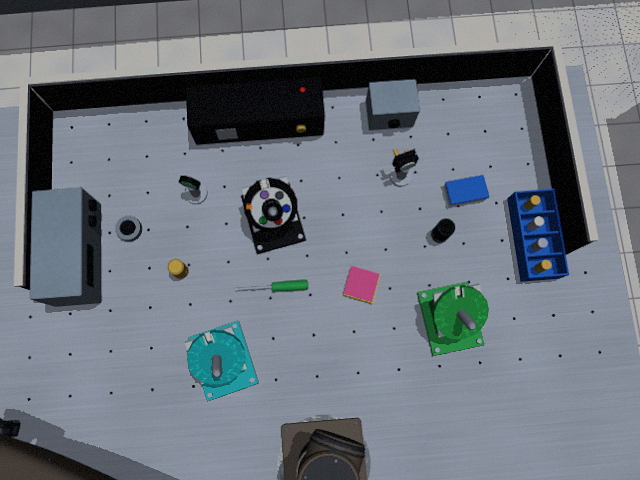

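```bash
cat > h.py <<'E'
import numpy as np, cv2
from plant import readout, optics, ctrl
from scipy.spatial.transform import Rotation as R
def cam(n):
    c=optics.calibration(n); 
    return c
def proj(n,P):
    c=cam(n); p,_=cv2.projectPoints(np.asarray(P,float).reshape(-1,1,3),c['rvec'],c['tvec'],c['mtx'],c['dist_coeffs']); return p[:,0]
def wproj(P,st):
    c=cam('wrist'); T=np.eye(4);T[:3,:3]=R.from_quat(st['tcp_rot']).as_matrix();T[:3,3]=st['eef_pos']
    M=np.linalg.inv(T@c['tool_from_camera']); r=cv2.Rodrigues(M[:3,:3])[0]
    p,_=cv2.projectPoints(np.asarray(P,float).reshape(-1,1,3),r,M[:3,3],c['mtx'],c['dist_coeffs']); return p[:,0]
def ray(n,uv,st=None):
    c=cam(n); u=cv2.undistortPoints(np.array([[uv]],float),c['mtx'],c['dist_coeffs'])[0,0]
    d=np.array([u[0],u[1],1.])
    if n=='wrist':
        T=np.eye(4);T[:3,:3]=R.from_quat(st['tcp_rot']).as_matrix();T[:3,3]=st['eef_pos'];T=T@c['tool_from_camera']
        return T[:3,3],T[:3,:3]@d
    Rm=cv2.Rodrigues(c['rvec'])[0]; return -Rm.T@c['tvec'].ravel(),Rm.T@d
def onz(n,uv,z,st=None):
    o,d=ray(n,uv,st); return o+d*(z-o[2])/d[2]
def tri(rays):
    A=np.zeros((3,3));b=np.zeros(3)
    for o,d in rays:
        d=d/np.linalg.norm(d);M=np.eye(3)-np.outer(d,d);A+=M;b+=M@o
    p=np.linalg.solve(A,b); print('res',[round(1000*np.linalg.norm((np.eye(3)-np.outer(d,d)/(d@d))@(p-o)),1) for o,d in rays]); return p
def snap(n,name,box=None,s=1):
    st=readout.get_state(); im=optics.read_camera(n)[:,:,::-1]
    cv2.imwrite(f'pics/{name}_full.png',im)
    crop(im,name,box,s); return st,im
def crop(im,name,box,s):
    if box: im=im[box[1]:box[3],box[0]:box[2]]
    cv2.imwrite(f'pics/{name}.png',cv2.resize(im,None,fx=s,fy=s,interpolation=cv2.INTER_CUBIC))
E
python3 - <<'E'
from h import *
crop(cv2.imread('pics/top0.png'),'t0c',(150,160,320,280),4.5)
crop(cv2.imread('pics/side0.png'),'s0c',(290,150,410,270),5)
E
```

```text
(no output)
```

View pics/t0c.png

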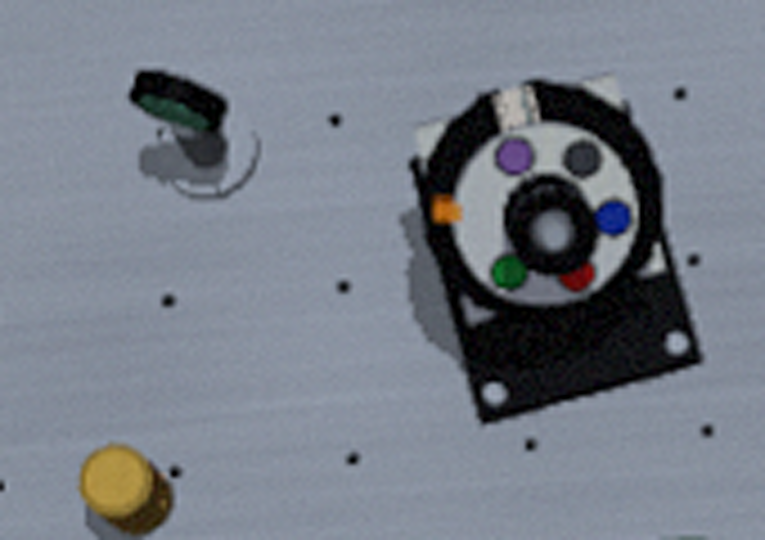

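View pics/s0c.png

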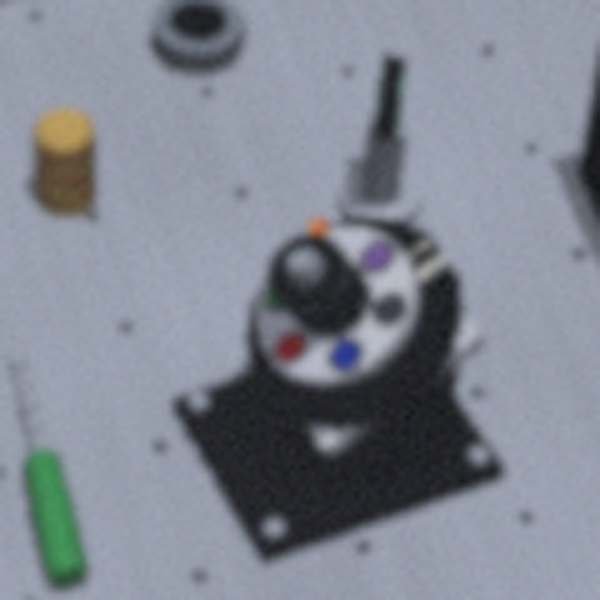

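```bash
cat >> h.py <<'E'
def stand(p):
    x,y,a=p; u=np.array([np.cos(a),np.sin(a),0]); k=np.array([0,0,1.])
    xs=np.cos(np.pi/6)*u+.5*k; zs=np.cos(np.pi/6)*k-.5*u
    return np.array([x,y,.115]),np.stack([xs,np.cross(zs,xs),zs],1)
def SP(p,v):
    O,M=stand(p); return O+M@np.asarray(v)
E
python3 - <<'E'
from h import *
from scipy.optimize import least_squares
obs=[('top',(264.7,183.8),(.057,0,0)),('side',(375.4,202.4),(.057,0,0)),('top',(272.7,210.7),(0,0,.072)),('side',(351.6,202.4),(0,0,.072))]
f=lambda p:np.concatenate([proj(n,SP(p,v))[0]-uv for n,uv,v in obs])
p0=np.r_[onz('top',(272,215),.13)[:2],0.2]
r=least_squares(f,p0);p=r.x;print(p0,p,r.fun.round(1))
print('key',SP(p,(.052,0,0)),'tip',SP(p,(0,0,.072)))
# tri
print(tri([ray('top',(264.7,183.8)),ray('side',(375.4,202.4))]),tri([ray('top',(272.7,210.7)),ray('side',(351.6,202.4))]))
# tab angle
O,M=stand(p)
for n,uv in [('top',(249.1,206.7)),('side',(290+318/5,150+227/5))]:
    o,d=ray(n,uv); o=M.T@(o-O); d=M.T@d
    for z in (.01,.02):
        q=o+d*(z-o[2])/d[2]; print(n,z,q,np.hypot(q[0],q[1]),np.arctan2(q[1],q[0]))
# cap
print('cap',onz('top',(150+117/4.5,160+482/4.5),.064),onz('side',(290+65/5,150+132/5),.064))
# overlay
for n in ('top','side'):
    im=cv2.imread(f'pics/{n}0.png').copy()
    t=np.linspace(0,2*np.pi,60)
    for rad,z in((.064,0),(.048,.02),(.023,.062),(.006,.072)):
        q=proj(n,[SP(p,(rad*np.cos(a),rad*np.sin(a),z)) for a in t])
        for x in q: 
            im[int(round(x[1])),int(round(x[0]))]=(255,0,255)
    c=proj(n,SP(p,(0,0,.03)))[0].astype(int)
    crop(im,'ov'+n,(c[0]-60,c[1]-60,c[0]+60,c[1]+60),5)
E
```

```text
[0.57972438 0.07466865 0.2       ] [0.607865   0.07648583 0.21379891] [-0.4 -1.1  1.4 -0.9  0.9  1.5 -1.  -0.2]
key [0.651873   0.08604072 0.141     ] tip [0.57268465 0.06884757 0.17735383]
res [np.float64(0.9), np.float64(0.9)]
res [np.float64(0.6), np.float64(0.6)]
[0.65286913 0.08628793 0.14175843] [0.57663566 0.07074057 0.17417809]
top 0.01 [0.01388611 0.05022384 0.01      ] 0.0521081381619312 1.3010506153450465
top 0.02 [0.01615429 0.05011693 0.02      ] 0.05265612634567235 1.2589794552150508
side 0.01 [0.01353053 0.05993379 0.01      ] 0.061442121726647696 1.3487605175995625
side 0.02 [0.0141503  0.05231053 0.02      ] 0.05419061032865876 1.3066131827183916
cap [0.48658566 0.31729978 0.064     ] [0.4859621  0.31379983 0.064     ]
```

```bash
python3 -c "
import cv2;cv2.imwrite('pics/ov.png',cv2.resize(cv2.hconcat([cv2.imread('pics/ovtop.png'),cv2.imread('pics/ovside.png')]),(800,400)))"
```

```text
(no output)
```

View pics/ov.png

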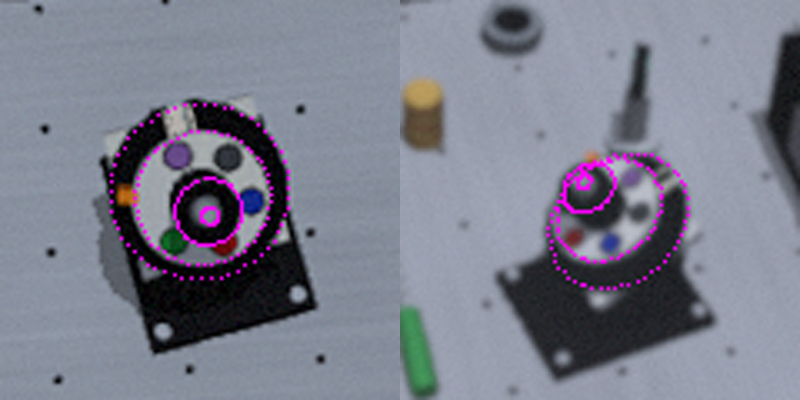

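```bash
cat >> h.py <<'E'
P0=np.array([0.607865,0.07648583,0.21379891])
def toolR(p,ang):
    O,M=stand(p); z=-M[:,2]; x=M@[np.cos(ang),np.sin(ang),0]
    return R.from_matrix(np.stack([x,np.cross(z,x),z],1))
def plan(pos,Rt,n,st=None):
    st=st or readout.get_state(); p=np.array(st['eef_pos']);q=R.from_quat(st['tcp_rot'])
    rv=(q.inv()*Rt).as_rotvec(); print('dist',np.linalg.norm(pos-p),'rot',np.linalg.norm(rv))
    out=[]
    for i in range(n):
        d=q.inv().apply((pos-p)/(n-i))*1000; r=R.from_rotvec((q.inv()*Rt).as_rotvec()/(n-i))
        d=d.round(1);rr=r.as_rotvec().round(4)
        out.append(' '.join(f'{v:g}' for v in np.r_[d,rr]))
        p=p+q.apply(d/1000);q=q*R.from_rotvec(rr)
        if len(out)==5 or i==n-1: print("'"+'; '.join(out)+"'");out=[]
def S():
    s=readout.get_state();print('t',round(s['time'],2),'q',s['qpos'].round(3),'p',s['eef_pos'].round(4),'F',s['contact_force'].round(1),'T',s['wrist_torque'].round(2),'op',round(s['opening'],3));return s
E
python3 - <<'E'
from h import *
plan(SP(P0,(0,0,.14)),toolR(P0,-.2),15)
E
```

```text
dist 0.7042513140304376 rot 1.401965322652864
'-32.4 33.9 -0.3 -0.0166 0.0336 0.0856; -29.4 36.6 -0.8 -0.0166 0.0336 0.0856; -26.1 39 -1.1 -0.0166 0.0336 0.0856; -22.7 41.1 -1.2 -0.0166 0.0336 0.0856; -19 42.9 -1.2 -0.0166 0.0336 0.0856'
'-15.2 44.4 -1.1 -0.0166 0.0337 0.0856; -11.3 45.6 -0.8 -0.0166 0.0336 0.0856; -7.4 46.4 -0.4 -0.0166 0.0336 0.0856; -3.4 46.8 0.2 -0.0166 0.0337 0.0856; 0.6 46.9 1 -0.0165 0.0336 0.0856'
'4.6 46.7 1.8 -0.0166 0.0337 0.0856; 8.4 46.1 2.8 -0.0165 0.0336 0.0857; 12.3 45.2 4 -0.0166 0.0337 0.0856; 15.9 43.9 5.2 -0.0165 0.0336 0.0857; 19.4 42.2 6.4 -0.0166 0.0337 0.0856'
```

```bash
python3 -m crank '-32 34 0 -0.0166 0.0336 0.0856; -29 37 -1 -0.0166 0.0336 0.0856; -26 39 -1 -0.0166 0.0336 0.0856; -23 41 -1 -0.0166 0.0336 0.0856; -19 43 -1 -0.0166 0.0336 0.0856' 1 && python3 -m crank '-15 44 -1 -0.0166 0.0336 0.0856; -11 46 -1 -0.0166 0.0336 0.0856; -7 46 0 -0.0166 0.0336 0.0856; -3 47 0 -0.0166 0.0336 0.0856; 1 47 1 -0.0166 0.0336 0.0856' && python3 -m crank '5 47 2 -0.0166 0.0336 0.0856; 8 46 3 -0.0166 0.0336 0.0856; 12 45 4 -0.0166 0.0336 0.0856; 16 44 5 -0.0166 0.0336 0.0856; 19 42 6 -0.0166 0.0336 0.0856'
python3 - <<'E'
from h import *
S();st,im=snap('wrist','w1');S()
print(readout.get_state()['time'])
import pickle;pickle.dump(st,open('w1.pkl','wb'))
plan(SP(P0,(0,0,.14)),toolR(P0,-.2),1)
for t in ["keyway","spindle_end","hub_top","tab"]:
    print(t,[(round(d["xy"][0]*640),round(d["xy"][1]*480),round(d["p"],2)) for d in optics.recognise('wrist',t)][:3])
E
```

```text
time: 2.12
eef_pos: [0.2884, 0.4568, 0.2326]
tcp_rot: [0.897, 0.432, 0.092, -0.019]
contact_force: [0.7, -0.8, 0.6]
opening: 0.998
time: 2.75
eef_pos: [0.4157, 0.2599, 0.2349]
tcp_rot: [0.957, 0.225, 0.178, -0.037]
contact_force: [0.7, 0.4, 0.4]
opening: 1.004
time: 3.38
eef_pos: [0.5413, 0.0617, 0.2364]
tcp_rot: [0.966, 0.005, 0.254, -0.053]
contact_force: [-0.3, 1.0, -0.1]
opening: 1.001
t 3.38 q [-0.157 -0.282  2.199  0.269  0.747 -0.321] p [0.5413 0.0617 0.2364] F [-0.3  1.  -0.1] T [-0.03  0.2  -0.02] op 1.001
t 3.42 q [-0.163 -0.279  2.197  0.268  0.744 -0.322] p [0.5433 0.0582 0.2366] F [ 0.2 -2.3  0.6] T [-0.17  0.22 -0.06] op 1.002
3.425
dist 0.0051749165143920835 rot 0.009613036233193043
'-3.6 -3.5 -1.2 0.0056 -0.0046 -0.0063'
keyway [(233, 195, 0.64)]
spindle_end [(235, 196, 0.77)]
hub_top [(311, 211, 0.63), (235, 198, 0.55)]
tab [(311, 210, 0.89)]
```

View pics/w1.png

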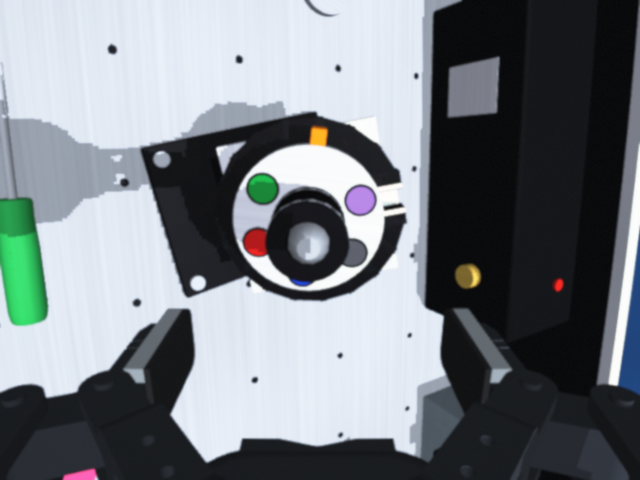

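```bash
python3 -m crank '0 0 0 0 0 0; 0 0 0 0 0 0'
python3 - <<'E'
from h import *
st,im=snap('wrist','w2c',(200,90,430,320),3.3)
S();import pickle;pickle.dump(st,open('w2.pkl','wb'))
E
```

```text
time: 3.88
eef_pos: [0.5403, 0.0643, 0.236]
tcp_rot: [0.966, 0.008, 0.253, -0.053]
contact_force: [1.0, -0.3, -0.3]
opening: 1.0
t 3.92 q [-0.153 -0.283  2.2    0.267  0.748 -0.321] p [0.5403 0.0642 0.2361] F [0.2 0.3 0.3] T [-0.03  0.26 -0.01] op 1.005
```

View pics/w2c.png

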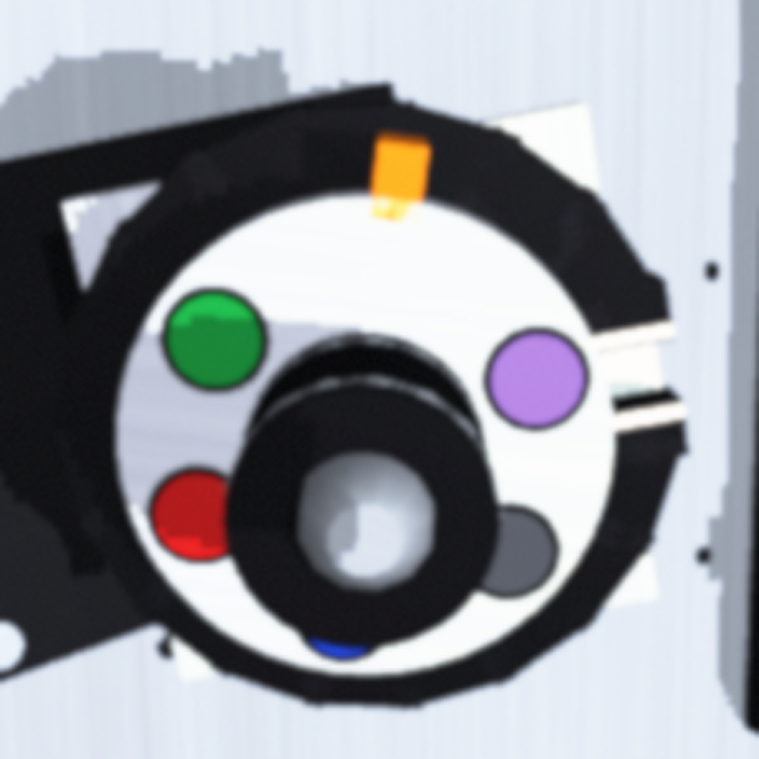

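```bash
cat > fit.py <<'E'
from h import *
import pickle
from scipy.optimize import least_squares
st=pickle.load(open('w2.pkl','rb'))
c=lambda x,y:np.array([200+x/3.3,90+y/3.3])
obs=[(c(680,369),(.064,0,0),1),(c(366,533),(0,0,.072),1),(c(363,510),(0,0,.062),.5)]
out=[c(375,706),c(690,450),c(640,590),c(505,680),c(230,672),c(590,190)]
def f(v,full=False):
    p=v[:3]; O,M=stand(p)
    r=[(wproj(SP(p,q),st)[0]-uv)*w for uv,q,w in obs]
    r=list(np.concatenate(r))
    for uv in out:
        o,d=ray('wrist',uv,st);o=M.T@(o-O);d=M.T@d;q=o-d*o[2]/d[2]
        r.append((np.hypot(q[0],q[1])-.064)*1000)
    return np.array(r)
r=least_squares(f,P0);p=r.x;print(p,r.fun.round(1))
O,M=stand(p)
for nm,uv,z in [('tabouter',c(403,137),0),('tabouter',c(403,137),.01),('tabouter',c(403,137),.02),('tabin',c(393,197),.01),('keymid',c(640,380),0),('disc',c(364,435),.02),('hubtop',c(363,510),.062),('spin@hub',c(366,520),.062)]:
    o,d=ray('wrist',uv,st);o=M.T@(o-O);d=M.T@d;q=o+d*(z-o[2])/d[2];print(nm,(q*1000).round(1),round(1000*np.hypot(*q[:2]),1),np.arctan2(q[1],q[0]).round(3))
E
python3 fit.py
```

```text
[0.60562407 0.07934151 0.18117089] [ 0.9  1.   0.8  0.3  1.   0.7 -0.2  1.7  3.5  0.2  0.1 -0.2]
tabouter [15.3 55.8  0. ] 57.9 1.303
tabouter [15.3 56.2 10. ] 58.3 1.305
tabouter [15.3 56.7 20. ] 58.7 1.307
tabin [11.6 45.5 10. ] 47.0 1.321
keymid [55.1 -0.2  0. ] 55.1 -0.003
disc [-1.3  2.9 20. ] 3.2 1.997
hubtop [-1.   0.9 62. ] 1.4 2.364
spin@hub [-0.8 -0.8 62. ] 1.1 -2.322
```

```bash
cat >> h.py <<'E'
P1=np.array([0.60562407,0.07934151,0.18117089])
E
python3 - <<'E'
from h import *
plan(SP(P1,(-.0007,0,.10)),toolR(P1,-.2),2)
st=dict(readout.get_state()); st['eef_pos']=SP(P1,(-.0007,0,.10)); st['tcp_rot']=toolR(P1,-.2).as_quat()
plan(SP(P1,(-.0007,0,.026)),toolR(P1,-.2),3,st)
E
```

```text
dist 0.03859875355254628 rot 0.034354324556513716
'-1.8 -0.9 19.2 -0.0082 0.0017 0.015; -1.9 -1.1 19.2 -0.0081 0.0018 0.015'
dist 0.07399999999999998 rot 0.0
'-0 -0 24.7 0 0 0; -0 -0 24.7 0 0 0; -0 -0 24.6 0 0 0'
```

```bash
python3 -m crank '-1.8 -1 19.2 -0.008 0.0018 0.015; -1.9 -1 19.2 -0.008 0.0018 0.015; 0 0 0 0 0 0; 0 0 0 0 0 0'
python3 - <<'E'
from h import *
plan(SP(P1,(-.0007,0,.026)),toolR(P1,-.2),3)
st,im=snap('wrist','w3');
q=wproj([SP(P1,(.064,0,0)),SP(P1,(0,0,.072)),SP(P1,(.052*np.cos(1.305),.052*np.sin(1.305),.01))],st);print(q)
E
```

```text
time: 4.42
eef_pos: [0.5562, 0.0695, 0.2017]
tcp_rot: [0.966, -0.009, 0.254, -0.049]
contact_force: [0.3, -0.2, 0.5]
opening: 1.003
dist 0.07429348429855707 rot 0.0009357045029606288
'-0.2 -0.2 24.8 0 -0.0002 -0.0002; -0.2 -0.2 24.7 0.0001 -0.0002 -0.0002; -0.2 -0.3 24.8 0 -0.0003 -0.0002'
[[423.94729816 213.08688884]
 [317.17508014 282.4653088 ]
 [323.53263872 146.97958656]]
```

View pics/w3.png

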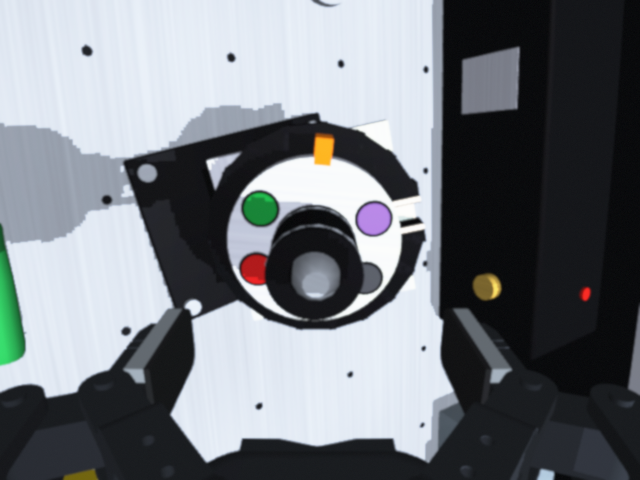

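```bash
python3 -m crank '-0.2 -0.2 25 0 0 0; -0.2 -0.2 25 0 0 0; -0.2 -0.2 24.3 0 0 0; 0 0 0 0 0 0' && python3 -m crank '0 0 0 0 0 0; 0 0 0 0 0 0; 0 0 0 0 0 0; 0 0 0 0 0 0; 0 0 0 0 0 0' -1 30
python3 - <<'E'
from h import *
S();st,im=snap('wrist','w4')
O,M=stand(P1);print(M.T@(st['eef_pos']-O)*1000, (R.from_quat(st['tcp_rot']).inv()*toolR(P1,-.2)).as_rotvec())
E
```

```text
time: 4.97
eef_pos: [0.5916, 0.0766, 0.1354]
tcp_rot: [0.966, -0.01, 0.253, -0.049]
contact_force: [0.2, -0.1, 0.8]
opening: 1.001
time: 5.6
eef_pos: [0.5921, 0.0765, 0.1376]
tcp_rot: [0.966, -0.01, 0.254, -0.049]
contact_force: [-5.8, -2.0, 5.3]
opening: 0.533
t 5.6 q [-0.1   -0.016  2.164  0.291  0.504 -0.301] p [0.5921 0.0765 0.1376] F [-5.8 -2.   5.3] T [-0.04  0.58 -0.04] op 0.533
[-0.70487468 -0.39912931 26.48443174] [ 0.0003458  -0.00066743 -0.00129538]
```

View pics/w4.png

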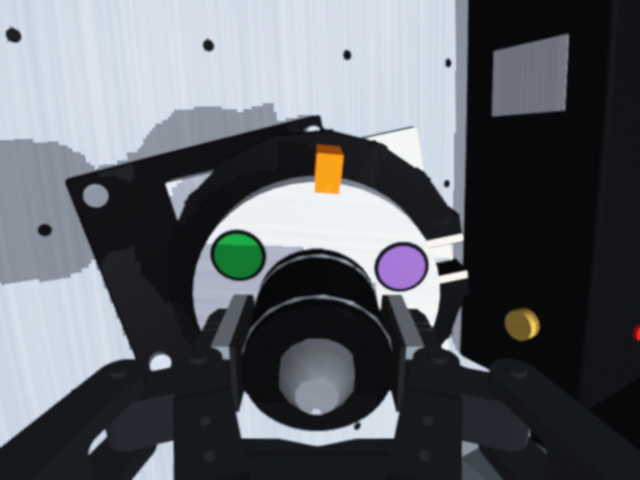

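```bash
python3 -m crank '0 0 0 0 0 0.15; 0 0 0 0 0 0.15; 0 0 0 0 0 0.15; 0 0 0 0 0 0.15; 0 0 0 0 0 0.15' && python3 -m crank '0 0 0 0 0 0.15; 0 0 0 0 0 0.15; 0 0 0 0 0 0.1; 0 0 0 0 0 0; 0 0 0 0 0 0'
python3 - <<'E'
from h import *
S();st,im=snap('wrist','w5')
O,M=stand(P1);print(M.T@(st['eef_pos']-O)*1000, (R.from_quat(st['tcp_rot']).inv()*toolR(P1,-.2)).as_rotvec())
E
```

```text
time: 6.28
eef_pos: [0.592, 0.0764, 0.1374]
tcp_rot: [0.895, -0.364, 0.219, -0.139]
contact_force: [-4.9, -1.7, 5.7]
opening: 0.538
time: 6.9
eef_pos: [0.5921, 0.0764, 0.1375]
tcp_rot: [0.805, -0.533, 0.187, -0.18]
contact_force: [-6.0, -2.1, 4.4]
opening: 0.535
t 6.9 q [-0.101 -0.015  2.164  0.291  0.504  0.849] p [0.5921 0.0764 0.1375] F [-6.  -2.1  4.4] T [-0.18  0.57 -0.26] op 0.535
[-0.71841748 -0.48378857 26.34172778] [-1.01765242e-04 -1.00874491e-03 -1.15126346e+00]
```

View pics/w5.png

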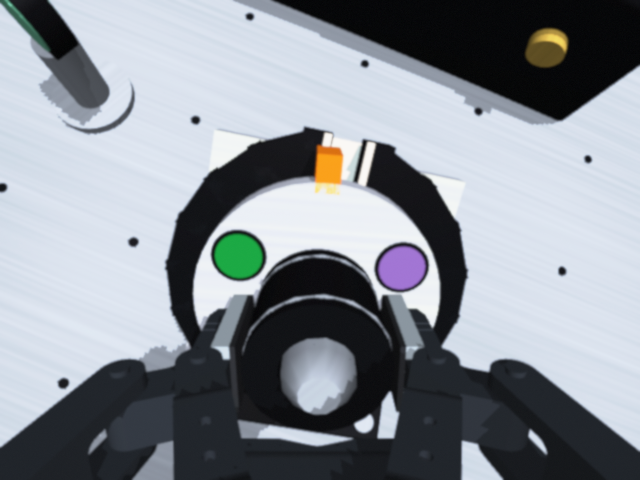

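```bash
python3 - <<'E'
import cv2
from h import *
crop(cv2.imread('pics/w5_full.png'),'w5c',(280,110,400,210),6)
E
```

```text
(no output)
```

View pics/w5c.png

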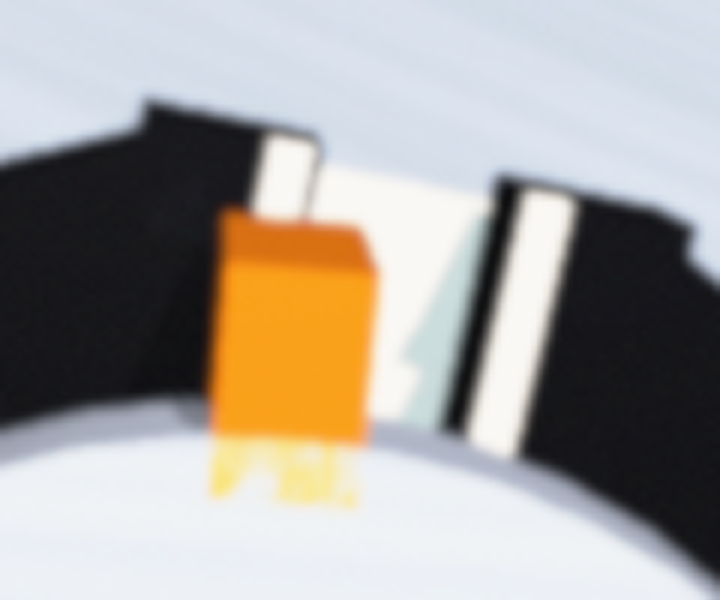

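```bash
cat >> h.py <<'E'
def ang(uv,z,st,p=P1):
    O,M=stand(p);o,d=ray('wrist',uv,st);o=M.T@(o-O);d=M.T@d;q=o+d*(z-o[2])/d[2]
    print(np.round(uv,1),z,(q*1000).round(1),'r',round(1000*np.hypot(*q[:2]),1),'a',np.arctan2(q[1],q[0]).round(4))
E
python3 - <<'E'
from h import *
st=S()
c=lambda x,y:(280+x/6,110+y/6)
ang(c(318,140),0,st);ang(c(518,190),0,st);ang(c(468,450),0,st);ang(c(416,165),0,st)
ang(c(222,208),0,st);ang(c(356,228),0,st);
for z in (0.005,.01,.015): ang(c(220,262),z,st);ang(c(375,270),z,st);ang(c(212,432),z,st);ang(c(365,442),z,st)
E
```

```text
t 6.95 q [-0.101 -0.015  2.164  0.291  0.504  0.849] p [0.5921 0.0764 0.1374] F [-6.7 -2.   4.8] T [-0.22  0.57 -0.26] op 0.535
[333.  133.3] 0 [63.1  7.6  0. ] r 63.5 a 0.1198
[366.3 141.7] 0 [62.8 -5.8  0. ] r 63.1 a -0.0916
[358. 185.] 0 [45.6 -6.8  0. ] r 46.1 a -0.1475
[349.3 137.5] 0 [62.9  1.1  0. ] r 62.9 a 0.0168
[317.  144.7] 0 [57.5 12.7  0. ] r 58.9 a 0.2172
[339.3 148. ] 0 [58.1  3.9  0. ] r 58.3 a 0.0671
[316.7 153.7] 0.005 [54.6 12.2  5. ] r 56.0 a 0.2192
[342.5 155. ] 0.005 [56.3  2.5  5. ] r 56.3 a 0.0439
[315.3 182. ] 0.005 [43.9 10.3  5. ] r 45.1 a 0.2306
[340.8 183.7] 0.005 [45.4  0.5  5. ] r 45.4 a 0.0115
[316.7 153.7] 0.01 [55.2 12.3 10. ] r 56.5 a 0.219
[342.5 155. ] 0.01 [56.8  2.9 10. ] r 56.9 a 0.0508
[315.3 182. ] 0.01 [44.8 10.5 10. ] r 46.0 a 0.2298
[340.8 183.7] 0.01 [46.3  1.  10. ] r 46.3 a 0.0215
[316.7 153.7] 0.015 [55.7 12.4 15. ] r 57.1 a 0.2188
[342.5 155. ] 0.015 [57.3  3.3 15. ] r 57.4 a 0.0574
[315.3 182. ] 0.015 [45.7 10.6 15. ] r 46.9 a 0.2291
[340.8 183.7] 0.015 [47.1  1.5 15. ] r 47.1 a 0.031
```

```bash
python3 -m crank '0 0 0 0 0 0.07; 0 0 0 0 0 0.068; 0 0 0 0 0 0; 0 0 0 0 0 0'
python3 - <<'E'
from h import *
S();st,im=snap('wrist','w6c',(280,110,400,210),6)
E
```

```text
time: 7.45
eef_pos: [0.5924, 0.0765, 0.1369]
tcp_rot: [0.767, -0.587, 0.174, -0.192]
contact_force: [0.9, -0.2, 0.0]
opening: 0.537
t 7.45 q [-0.1   -0.014  2.164  0.292  0.502  0.986] p [0.5924 0.0765 0.1369] F [ 0.9 -0.2  0. ] T [-0.11  0.26 -0.02] op 0.537
```

View pics/w6c.png

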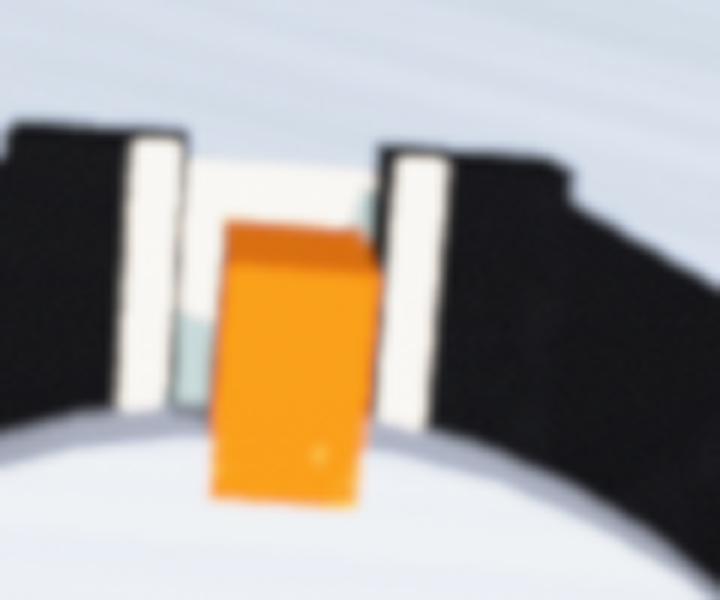

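```bash
python3 -m crank '0 0 1.5 0 0 -0.008; 0 0 1.5 0 0 0; 0 0 1 0 0 0; 0 0 0 0 0 0'
python3 - <<'E'
from h import *
S();st,im=snap('wrist','w7c',(280,110,400,210),6)
O,M=stand(P1);print(M.T@(st['eef_pos']-O)*1000)
E
```

```text
time: 8.0
eef_pos: [0.5945, 0.0769, 0.1332]
tcp_rot: [0.769, -0.585, 0.175, -0.191]
contact_force: [3.5, -0.4, -1.2]
opening: 0.536
t 8.0 q [-0.099 -0.003  2.161  0.295  0.494  0.977] p [0.5945 0.0769 0.1332] F [ 3.5 -0.4 -1.2] T [-0.03 -0.06 -0.05] op 0.536
[-0.78913097 -0.44229034 21.44030866]
```

View pics/w7c.png

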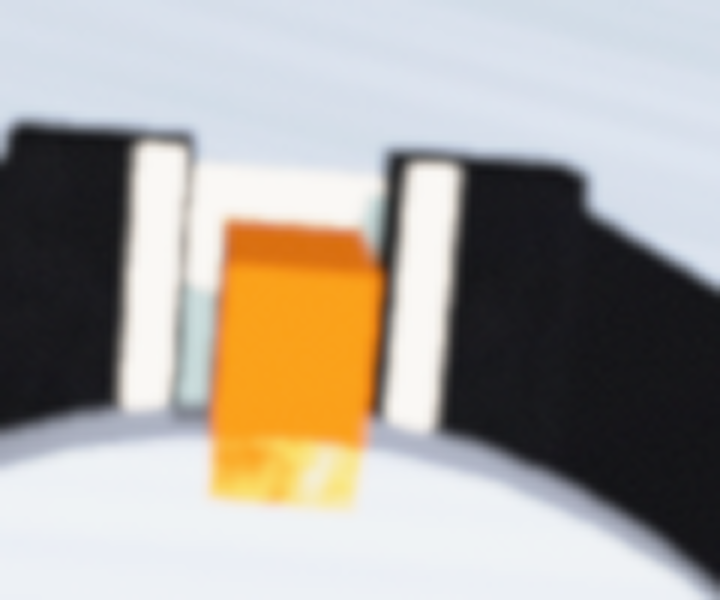

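```bash
python3 -m crank '0 0 1.5 0 0 0; 0 0 1.5 0 0 0; 0 0 1 0 0 0; 0 0 0 0 0 0'; python3 -m crank '0 0 1 0 0 0; 0 0 0 0 0 0'
python3 - <<'E'
from h import *
S();st,im=snap('wrist','w8')
O,M=stand(P1);print(M.T@(st['eef_pos']-O)*1000)
E
```

```text
time: 8.55
eef_pos: [0.5969, 0.0776, 0.1316]
tcp_rot: [0.768, -0.585, 0.175, -0.192]
contact_force: [-2.6, -0.4, 8.8]
opening: 0.538
time: 8.8
eef_pos: [0.5971, 0.0776, 0.1315]
tcp_rot: [0.769, -0.585, 0.175, -0.192]
contact_force: [-10.7, -1.8, 15.1]
opening: 0.538
t 8.8 q [-0.098  0.006  2.156  0.299  0.49   0.974] p [0.5971 0.0776 0.1315] F [-10.7  -1.8  15.1] T [0.31 0.9  0.  ] op 0.538
[ 0.73198773 -0.14040406 18.65135908]
```

View pics/w8.png

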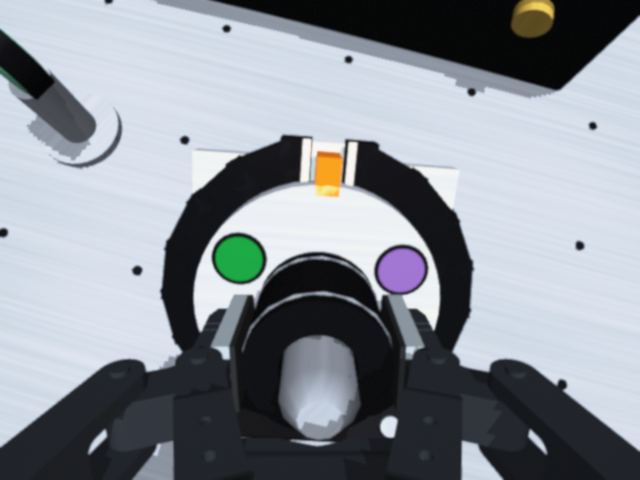

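```bash
python3 -m crank '0 0 -1 0 0 0; 0 0 0 0 0 0; 0 0 0 0 0 0; 0 0 0 0 0 0; 0 0 0 0 0 0' 1 && python3 -m crank '0 0 -25 0 0 0; 0 0 -25 0 0 0; 0 0 -20 0 0 0; 0 0 0 0 0 0; 0 0 0 0 0 0'
python3 - <<'E'
from h import *
S();st,im=snap('wrist','w9c',(200,100,440,340),3.3)
O,M=stand(P1);print(M.T@(st['eef_pos']-O)*1000)
snap('side','s9c',(290,150,410,270),5)
import pickle;pickle.dump(st,open('w9.pkl','wb'))
E
```

```text
time: 9.48
eef_pos: [0.5959, 0.0773, 0.1292]
tcp_rot: [0.769, -0.585, 0.174, -0.191]
contact_force: [-1.0, -0.3, -0.3]
opening: 0.997
time: 10.1
eef_pos: [0.5615, 0.071, 0.1895]
tcp_rot: [0.769, -0.585, 0.174, -0.191]
contact_force: [0.6, -0.1, 0.5]
opening: 0.997
t 10.1 q [-0.12  -0.169  2.197  0.255  0.625  1.01 ] p [0.5615 0.071  0.1895] F [ 0.6 -0.1  0.5] T [-0.05  0.22  0.01] op 0.997
[-1.66300734 -0.22512336 86.94814869]
```

View pics/w9c.png

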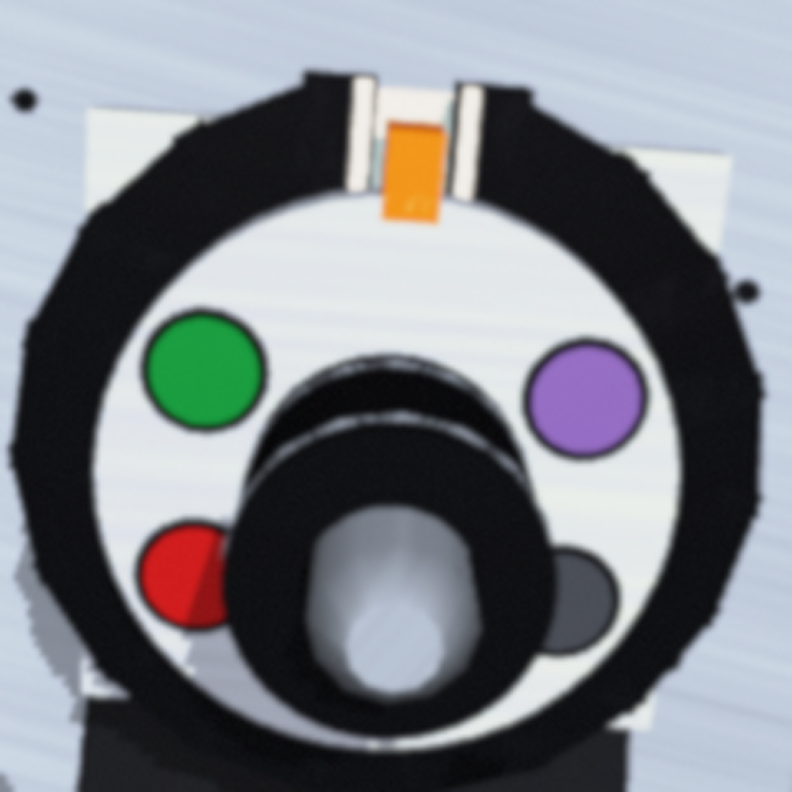

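View pics/s9c.png

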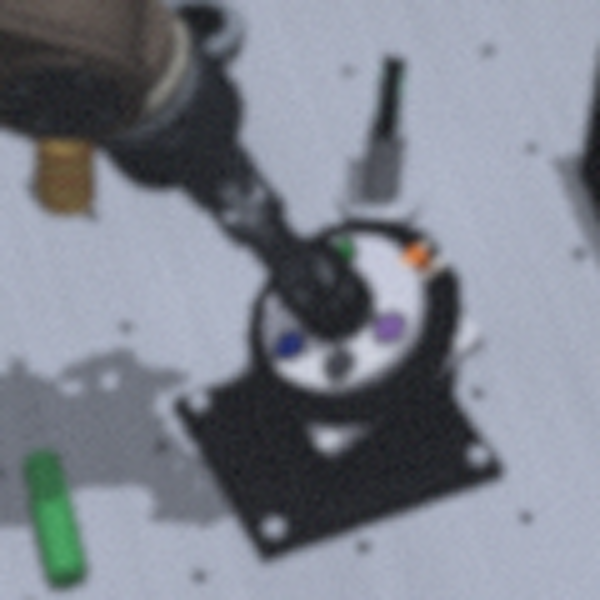

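```bash
cat > fit2.py <<'E'
from h import *
import pickle
from scipy.optimize import least_squares
st=pickle.load(open('w9.pkl','rb'))
c=lambda x,y:np.array([200+x/3.3,100+y/3.3])
edges=[c(377,75),c(457,82)]
out=[c(15,450),c(760,440),c(25,330),c(715,610),c(712,250),c(88,212)]
disc=[c(93,475),c(682,470),c(390,750),c(320,198),c(520,225)]
hubt=[c(225,570),c(556,575),c(390,738),c(388,415),c(270,690),c(508,690)]
tip=[c(345,647),c(442,647),c(394,597),c(394,697)]
def loc(uv,z,p):
    O,M=stand(p);o,d=ray('wrist',uv,st);o=M.T@(o-O);d=M.T@d;return o+d*(z-o[2])/d[2]
def f(v):
    p=v[:3];r=[]
    e=[loc(u,0,p) for u in edges]; r.append((e[0][1]+e[1][1])*500*2)
    for u in out:r.append((np.hypot(*loc(u,0,p)[:2])-.064)*1000)
    for u in tip:r.append((np.hypot(*loc(u,.072,p)[:2])-.006)*1000)
    for u in disc:
        q=loc(u,v[3],p);r.append((np.hypot(q[0]-v[4],q[1]-v[5])-.048)*1000)
    for u in hubt:
        q=loc(u,v[3]+.042,p);r.append((np.hypot(q[0]-v[4]-v[6],q[1]-v[5]-v[7])-.023)*1000)
    return np.array(r)
r=least_squares(f,np.r_[P1,.012,0,0,0,0]);print(r.x.round(4),r.fun.round(1))
print('sd',np.sqrt(np.diag(np.linalg.inv(r.jac.T@r.jac))).round(4))
for u in edges+[c(372,190),c(452,200),c(386,122),c(446,125),c(383,215),c(439,221)]: print((loc(u,0,r.x[:3])*1000).round(1))
E
python3 fit2.py
```

```text
[ 6.049e-01  7.910e-02  2.008e-01  1.150e-02 -8.000e-04  1.000e-04
  1.200e-03  1.000e-04] [-0.  -0.4 -0.2  0.6  0.4  0.5  0.8 -0.1 -0.   0.5  1.  -0.   0.2  0.1
  0.3 -0.3 -0.8 -0.7  0.5  0.5  0.  -0.1]
sd [0.0006 0.0003 0.0091 0.0018 0.0009 0.0008 0.0009 0.0009]
[64.   6.3  0. ]
[63.9 -6.4  0. ]
[46.   5.9  0. ]
[45.3 -7.1  0. ]
[56.9  4.4  0. ]
[57.1 -5.2  0. ]
[42.1  3.8  0. ]
[41.8 -5.3  0. ]
```

```bash
cat >> h.py <<'E'
P2=np.array([0.6049,0.0791,0.2008])
def downR(psi):
    z=np.array([0,0,-1.]);x=np.array([np.cos(psi),np.sin(psi),0]);return R.from_matrix(np.stack([x,np.cross(z,x),z],1))
E
python3 - <<'E'
from h import *
plan(SP(P2,(0,0,.13)),R.from_quat(readout.get_state()['tcp_rot']),1)
st=dict(readout.get_state()); st['eef_pos']=SP(P2,(0,0,.13))
plan(np.array([.486,.3155,.16]),downR(-.5),9,st)
E
```

```text
dist 0.04390344630062201 rot 0.0
'1.4 -1.3 -43.9 0 0 0'
dist 0.26419281715710424 rot 0.9477255655916279
'-28.7 2.1 6 -0.0525 -0.028 -0.0869; -28.5 -0.7 6.8 -0.0525 -0.028 -0.0869; -28.2 -3.6 7.5 -0.0525 -0.028 -0.0869; -27.5 -6.4 8 -0.0525 -0.0279 -0.0869; -26.6 -9.2 8.4 -0.0525 -0.028 -0.0869'
'-25.4 -11.9 8.6 -0.0526 -0.028 -0.0868; -24.1 -14.5 8.6 -0.0526 -0.0279 -0.0869; -22.4 -16.9 8.4 -0.0525 -0.0279 -0.0868; -20.7 -19.2 8 -0.0525 -0.028 -0.0869'
```

```bash
python3 -m crank '1.4 -1.3 -44 0 0 0; -29 2 6 -0.0525 -0.028 -0.0869; -28.5 -1 7 -0.0525 -0.028 -0.0869; -28 -4 7.5 -0.0525 -0.028 -0.0869; -27.5 -6 8 -0.0525 -0.028 -0.0869' && python3 -m crank '-26.6 -9 8.4 -0.0525 -0.028 -0.0869; -25 -12 8.6 -0.0525 -0.028 -0.0869; -24 -14.5 8.6 -0.0525 -0.028 -0.0869; -22 -17 8.4 -0.0525 -0.028 -0.0869; -21 -19 8 -0.0525 -0.028 -0.0869' && python3 -m crank '0 0 0 0 0 0; 0 0 0 0 0 0; 0 0 0 0 0 0'
python3 - <<'E'
from h import *
S();st,im=snap('wrist','w10')
import pickle;pickle.dump(st,open('w10.pkl','wb'))
print('exp',wproj([[.486,.3155,.064],[.486,.3155,.0]],st))
for t in ['cap_center']:print(optics.recognise('wrist',t)[:2])
plan(np.array([.486,.3155,.16]),downR(-.5),1)
snap('side','s10c',(330,180,400,250),8)
snap('top','t10c',(230,160,320,250),6.5)
E
```

```text
time: 10.82
eef_pos: [0.517, 0.178, 0.1978]
tcp_rot: [0.883, -0.446, 0.099, -0.108]
contact_force: [-0.2, -0.2, 1.4]
opening: 0.997
time: 11.45
eef_pos: [0.4867, 0.3159, 0.1598]
tcp_rot: [0.969, -0.246, -0.0, 0.001]
contact_force: [0.5, -1.5, 0.8]
opening: 0.996
time: 11.82
eef_pos: [0.4871, 0.3142, 0.1613]
tcp_rot: [0.969, -0.248, 0.001, -0.0]
contact_force: [-0.6, -0.5, 0.3]
opening: 1.001
t 11.82 q [ 3.980e-01  1.450e-01  1.877e+00 -1.000e-03  1.118e+00  9.000e-01] p [0.4871 0.3142 0.1613] F [-0.6 -0.5  0.3] T [-0.04 -0.01 -0.03] op 1.001
exp [[313.78753037 235.81245468]
 [314.40227667 209.8589809 ]]
[{'xy': [0.4858, 0.4512], 'p': 0.61}]
dist 0.002395741974628849 rot 0.0028804324336247932
'-1.7 -0.5 1.6 -0.0015 -0.0022 -0.0011'
```

View pics/w10.png

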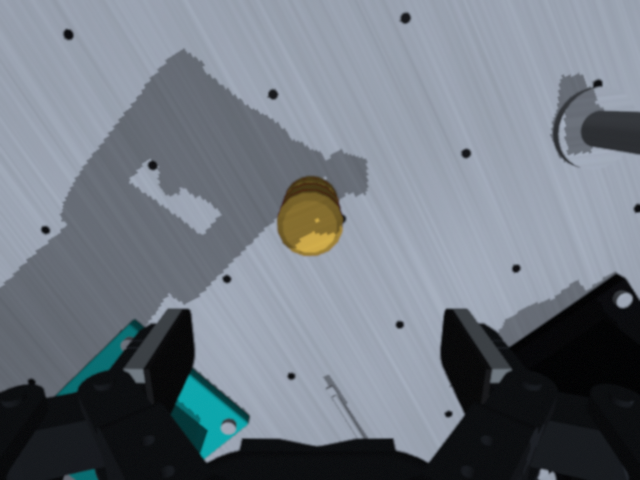

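View pics/s10c.png

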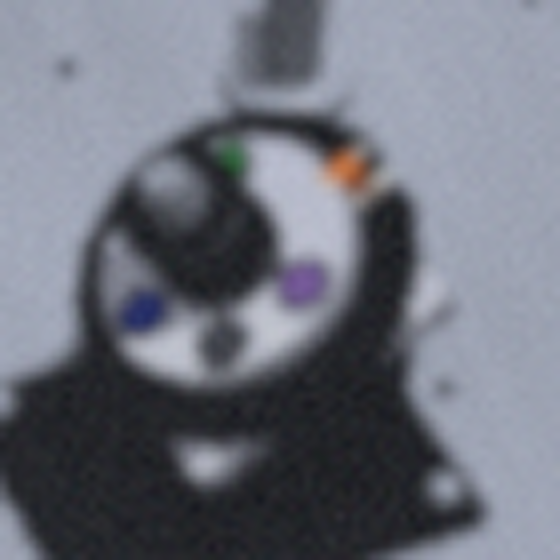

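View pics/t10c.png

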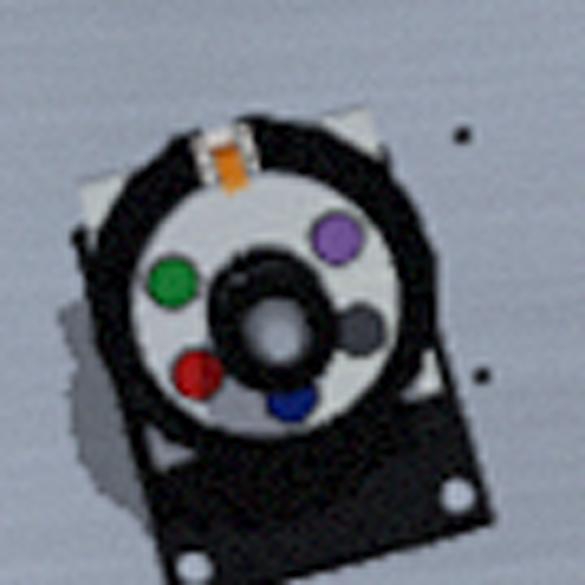

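```bash
python3 - <<'E'
from h import *
import pickle
st=pickle.load(open('w10.pkl','rb'))
print(onz('wrist',(310.5,222.5),.064,st), onz('wrist',(278,222.5),.064,st)-onz('wrist',(343,222.5),.064,st))
im=cv2.imread('pics/s10c_full.png');S=8
im=cv2.resize(im[180:250,330:400],None,fx=S,fy=S,interpolation=cv2.INTER_CUBIC)
t=np.linspace(0,2*np.pi,80)
# shift using keyway mouth line? plain
for rad,z,col in((.064,0,(255,0,255)),(.048,.01,(0,255,0)),(.023,.052,(0,255,255)),(.006,.072,(255,255,0))):
    q=proj('side',[SP(P2,(rad*np.cos(a),rad*np.sin(a),z)) for a in t])
    for x in q: cv2.circle(im,(int((x[0]-330+.5)*S),int((x[1]-180+.5)*S)),2,col,-1)
cv2.imwrite('pics/ov10.png',im)
E
```

```text
[0.48823486 0.32354637 0.064     ] [-0.03327257  0.01819776  0.        ]
```

View pics/ov10.png

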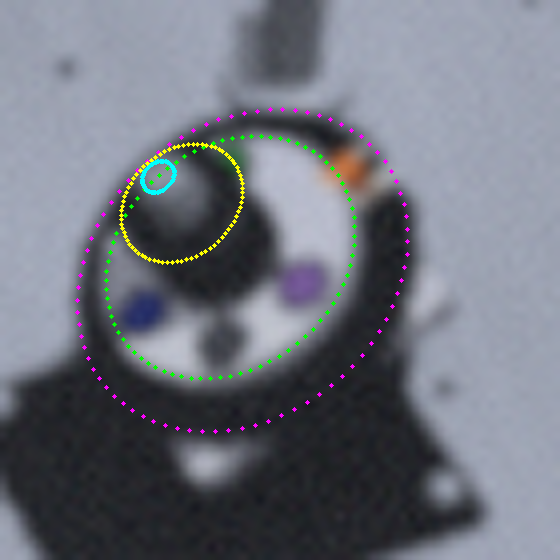

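```bash
python3 - <<'E'
from h import *
import pickle
st=pickle.load(open('w10.pkl','rb'))
S=8;x0,y0=260,165
im=cv2.imread('pics/w10_full.png')[y0:y0+100,x0:x0+100]
im=cv2.resize(im,None,fx=6,fy=6,interpolation=cv2.INTER_CUBIC)
t=np.linspace(0,2*np.pi,80)
for cx,cy,col in((.486,.3155,(255,0,255)),(.488,.3235,(0,255,0))):
  for z in (0,.064):
    q=wproj([(cx+.02*np.cos(a),cy+.02*np.sin(a),z) for a in t],st)
    for x in q: cv2.circle(im,(int((x[0]-x0+.5)*6),int((x[1]-y0+.5)*6)),1,col,-1)
cv2.imwrite('pics/ov11.png',im)
E
```

```text
(no output)
```

View pics/ov11.png

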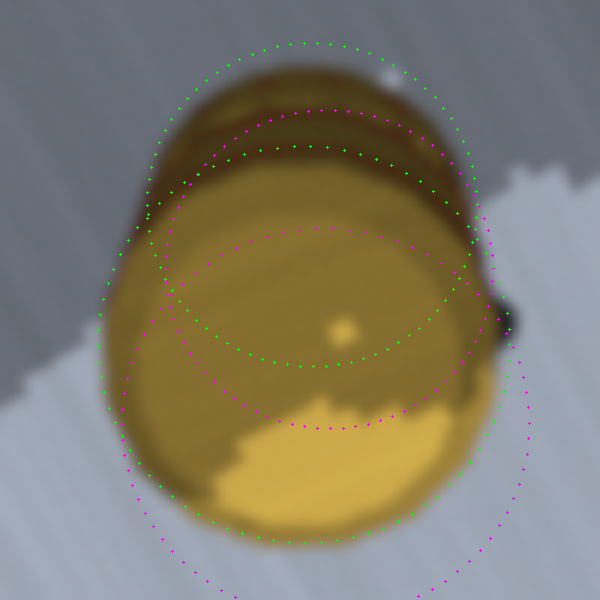

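```bash
python3 - <<'E'
from h import *
plan(np.array([.487,.3195,.09]),downR(-.5),2)
E
```

```text
dist 0.0718116350654173 rot 0.0027818125015268034
'-1.4 -2.1 35.8 -0.0008 -0.0011 -0.0004; -1.3 -2.1 35.8 -0.0008 -0.0011 -0.0003'
```

```bash
python3 -m crank '-1.4 -2.1 35.8 -0.0008 -0.0011 0; -1.3 -2.1 35.8 -0.0008 -0.0011 0; 0 0 0 0 0 0; 0 0 0 0 0 0'
python3 - <<'E'
from h import *
import pickle
S();st,im=snap('wrist','w12')
pickle.dump(st,open('w12.pkl','wb'))
im=im.copy()
t=np.linspace(0,2*np.pi,80)
for cx,cy,col in((.486,.3155,(255,0,255)),(.488,.3215,(0,255,0))):
  for z in (0,.064):
    q=wproj([(cx+.02*np.cos(a),cy+.02*np.sin(a),z) for a in t],st)
    for x in q: cv2.circle(im,(int(round(x[0])),int(round(x[1]))),0,col,-1)
crop(im,'ov12',(220,200,400,340),4.4)
E
```

```text
time: 12.52
eef_pos: [0.4876, 0.3202, 0.0911]
tcp_rot: [0.969, -0.247, 0.0, -0.0]
contact_force: [0.3, -0.2, 0.6]
opening: 1.001
t 12.53 q [0.407 0.242 1.907 0.    0.992 0.907] p [0.4876 0.3202 0.0911] F [ 0.3 -0.2  0.6] T [0.03 0.01 0.02] op 1.001
```

View pics/ov12.png

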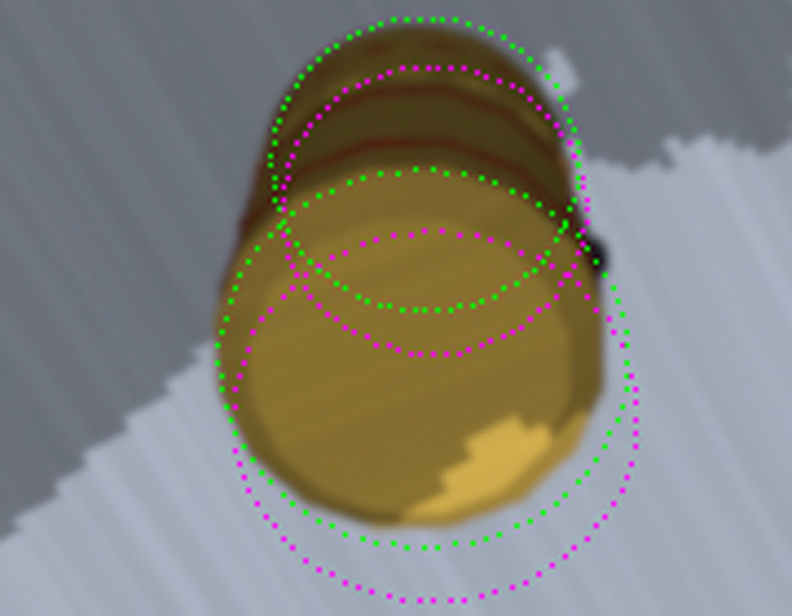

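```bash
python3 - <<'E'
from h import *
plan(np.array([.487,.3225,.02]),downR(-.5),3)
E
```

```text
dist 0.07177342308343365 rot 0.002636758253820968
'-0.7 -0.4 23.9 -0.0007 -0.0005 0; -0.7 -0.4 23.9 -0.0007 -0.0006 0; -0.6 -0.5 23.9 -0.0007 -0.0005 0.0001'
```

```bash
python3 -m crank '-0.7 -0.5 23.9 -0.0007 -0.0005 0; -0.7 -0.5 23.9 -0.0007 -0.0005 0; -0.7 -0.5 23.9 -0.0007 -0.0005 0; 0 0 0 0 0 0; 0 0 0 0 0 0' && python3 -m crank '0 0 0 0 0 0; 0 0 0 0 0 0; 0 0 0 0 0 0; 0 0 0 0 0 0; 0 0 0 0 0 0' -1 40
python3 - <<'E'
from h import *
S();st,im=snap('wrist','w13')
E
```

```text
time: 13.2
eef_pos: [0.4869, 0.3229, 0.02]
tcp_rot: [0.969, -0.247, 0.0, 0.0]
contact_force: [0.1, 0.1, -0.6]
opening: 0.997
time: 13.82
eef_pos: [0.4862, 0.3225, 0.0189]
tcp_rot: [0.969, -0.247, -0.001, 0.001]
contact_force: [-0.5, -0.6, 5.3]
opening: 0.463
t 13.82 q [ 0.412  0.354  1.925 -0.     0.865  0.912] p [0.4862 0.3225 0.0189] F [-0.5 -0.6  5.3] T [-0.17  0.06 -0.03] op 0.463
```

View pics/w13.png

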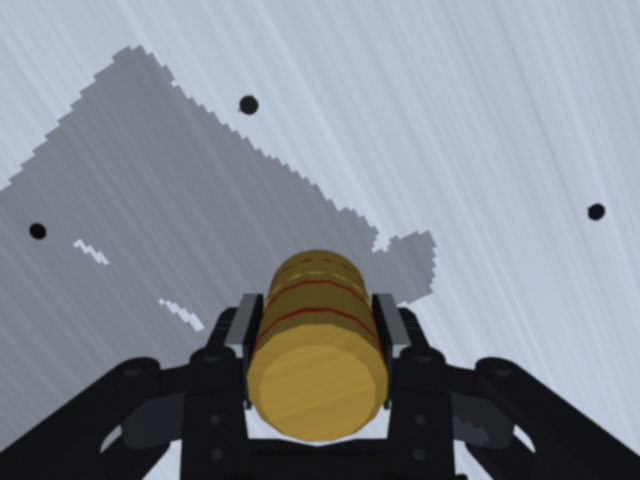

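```bash
python3 - <<'E'
from h import *
crop(cv2.imread('pics/w13_full.png'),'w13c',(230,240,410,450),2.8)
st=S()
im=cv2.imread('pics/w13_full.png')
Rm=R.from_quat(st['tcp_rot']);t=np.linspace(0,2*np.pi,100)
for dy,col in((0,(255,0,255)),(-.003,(0,255,0))):
  c=st['eef_pos']+Rm.apply([0,dy,0])
  for z in (0,.064,.060):
    for x in wproj([(c[0]+.02*np.cos(a),c[1]+.02*np.sin(a),z) for a in t],st): cv2.circle(im,(int(round(x[0])),int(round(x[1]))),0,col,-1)
crop(im,'ov13',(230,240,410,450),2.8)
E
```

```text
t 13.88 q [ 0.412  0.354  1.925 -0.     0.865  0.912] p [0.4862 0.3225 0.0189] F [-1.9 -1.   5.8] T [-0.05  0.08  0.02] op 0.461
```

View pics/ov13.png

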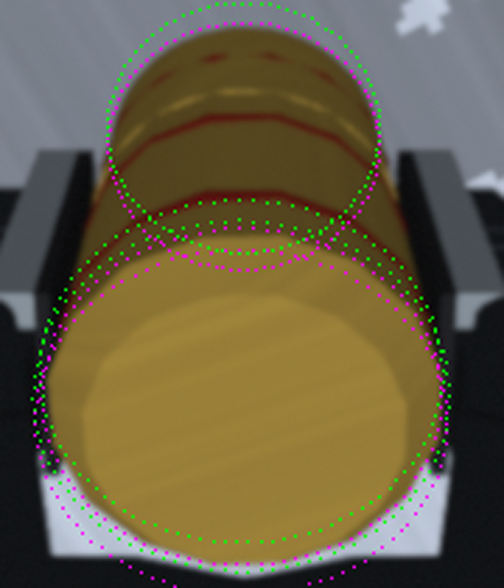

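```bash
python3 - <<'E'
from h import *
st=dict(readout.get_state()); st['eef_pos']=st['eef_pos']+[0,0,.1]
plan(SP(P2,(0,0,.15)),toolR(P2,-1.2),8,st)
E
python3 -m crank '0 0 -10 0 0 0; 0 0 -30 0 0 0; 0 0 -30 0 0 0; 0 0 -30 0 0 0'
```

```text
dist 0.29100148486066746 rot 0.7210580242533018
'20.4 25.7 -15.7 0.054 0.0385 0.061; 22.5 23.5 -16.2 0.054 0.0385 0.061; 24.5 21.2 -16.5 0.054 0.0385 0.061; 26.4 18.7 -16.6 0.054 0.0385 0.061; 28.1 16.2 -16.5 0.054 0.0386 0.061'
'29.6 13.5 -16.2 0.054 0.0385 0.061; 31 10.8 -15.7 0.0541 0.0386 0.061; 32.2 8 -15.1 0.054 0.0385 0.0611'
time: 14.38
eef_pos: [0.4849, 0.3221, 0.1181]
tcp_rot: [0.969, -0.247, -0.002, 0.002]
contact_force: [1.0, -0.1, -1.3]
opening: 0.456
```

```bash
python3 -m crank '20 26 -16 0.054 0.0385 0.061; 22.5 23.5 -16 0.054 0.0385 0.061; 24.5 21 -16.5 0.054 0.0385 0.061; 26.5 19 -16.5 0.054 0.0385 0.061; 28 16 -16.5 0.054 0.0385 0.061' && python3 -m crank '29.6 13.5 -16 0.054 0.0385 0.061; 31 11 -16 0.054 0.0385 0.061; 32 8 -15 0.054 0.0385 0.061; 0 0 0 0 0 0; 0 0 0 0 0 0'
python3 - <<'E'
from h import *
S();plan(SP(P2,(0,0,.12)),toolR(P2,-1.2),2)
st,im=snap('wrist','w14')
snap('side','s14c',(280,130,400,250),5)
E
```

```text
time: 15.0
eef_pos: [0.5128, 0.1599, 0.1963]
tcp_rot: [0.907, -0.388, 0.124, -0.105]
contact_force: [-0.3, -0.5, -1.8]
opening: 0.462
time: 15.62
eef_pos: [0.5297, 0.0644, 0.2429]
tcp_rot: [0.848, -0.463, 0.196, -0.166]
contact_force: [0.0, -0.2, -2.0]
opening: 0.456
t 15.62 q [-0.152 -0.318  2.213  0.25   0.77   0.709] p [0.5297 0.0644 0.2429] F [ 0.  -0.2 -2. ] T [-0.03  0.31 -0.02] op 0.456
dist 0.029201017003153733 rot 0.004055898578950176
'0.7 -1.1 14.5 0.0017 0.0011 -0; 0.8 -1 14.6 0.0017 0.0011 -0'
```

View pics/w14.png

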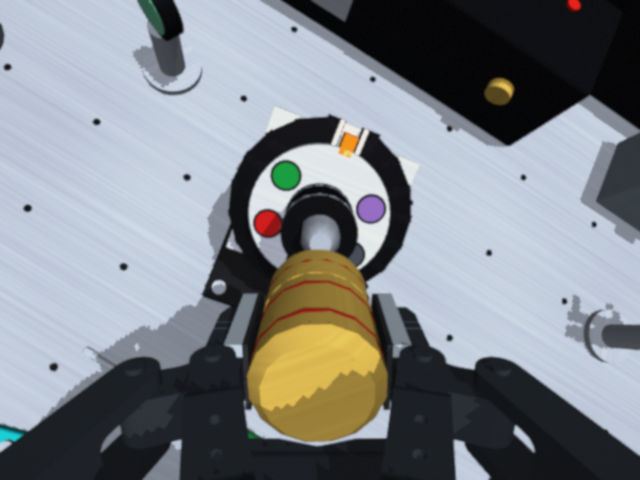

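View pics/s14c.png

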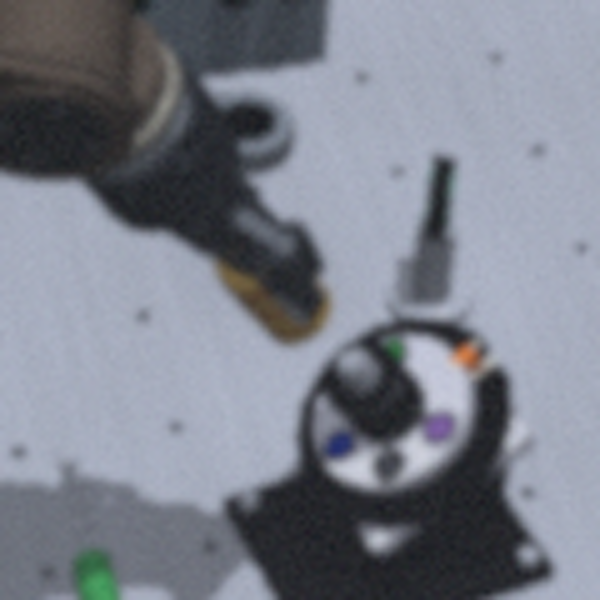

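```bash
python3 -m crank '0.7 -1.1 14.5 0.0017 0.0011 0; 0.8 -1 14.6 0.0017 0.0011 0; 0 0 0 0 0 0; 0 0 0 0 0 0'
python3 - <<'E'
from h import *
S();plan(SP(P2,(0,0,.092)),toolR(P2,-1.2),2)
st,im=snap('wrist','w15')
im=im.copy()
for x in wproj([SP(P2,(0,0,z/1000)) for z in range(52,110,2)],st): cv2.circle(im,(int(x[0]),int(x[1])),1,(255,0,255),-1)
crop(im,'ov15',(200,150,440,450),2)
E
```

```text
time: 16.23
eef_pos: [0.547, 0.067, 0.2195]
tcp_rot: [0.848, -0.463, 0.199, -0.167]
contact_force: [0.5, 0.3, -1.7]
opening: 0.456
t 16.23 q [-0.14  -0.246  2.203  0.262  0.702  0.701] p [0.547  0.067  0.2195] F [ 0.5  0.3 -1.7] T [-0.11  0.37 -0.02] op 0.456
dist 0.02808512954445282 rot 0.0014990506675099568
'-0.4 0.4 14 -0.0006 -0.0005 0.0001; -0.3 0.4 14.1 -0.0005 -0.0005 0.0001'
```

View pics/ov15.png

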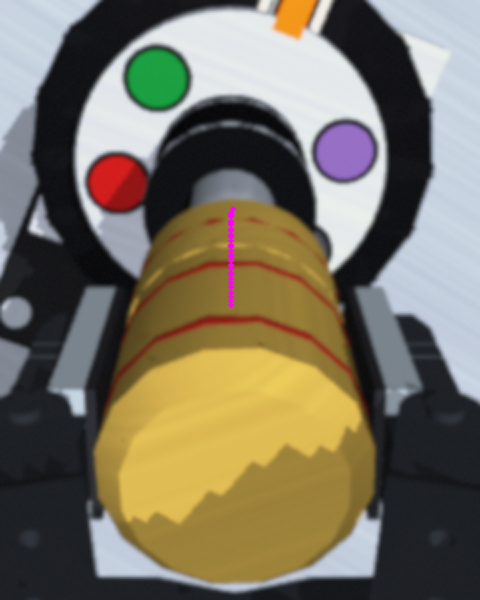

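```bash
python3 -m crank '-0.4 0.4 14 -0.0005 -0.0005 0; -0.3 0.4 14 -0.0005 -0.0005 0; 0 0 0 0 0 0' && python3 -m crank '0 0 2 0 0 0; 0 0 2 0 0 0; 0 0 2 0 0 0; 0 0 0 0 0 0'
python3 - <<'E'
from h import *
st=S();O,M=stand(P2);print(M.T@(st['eef_pos']-O)*1000)
E
```

```text
time: 16.65
eef_pos: [0.5591, 0.0699, 0.1929]
tcp_rot: [0.848, -0.463, 0.197, -0.166]
contact_force: [0.6, 0.4, -1.4]
opening: 0.455
time: 17.15
eef_pos: [0.5628, 0.0704, 0.19]
tcp_rot: [0.848, -0.463, 0.198, -0.167]
contact_force: [-0.1, 0.2, -0.9]
opening: 0.455
t 17.15 q [-0.127 -0.167  2.195  0.276  0.63   0.688] p [0.5628 0.0704 0.19  ] F [-0.1  0.2 -0.9] T [-0.01  0.35 -0.  ] op 0.455
[ 0.24709293 -0.16287845 86.50135278]
```

```bash
python3 -m crank '0 0 2 0 0 0; 0 0 2 0 0 0; 0 0 2 0 0 0; 0 0 0 0 0 0' && python3 -m crank '0 0 2 0 0 0; 0 0 2 0 0 0; 0 0 0 0 0 0'
python3 - <<'E'
from h import *
st=S();O,M=stand(P2);print(M.T@(st['eef_pos']-O)*1000)
E
```

```text
time: 17.65
eef_pos: [0.5657, 0.071, 0.1846]
tcp_rot: [0.848, -0.463, 0.198, -0.167]
contact_force: [0.0, 0.3, -1.2]
opening: 0.458
time: 18.02
eef_pos: [0.5676, 0.0714, 0.1811]
tcp_rot: [0.848, -0.463, 0.198, -0.167]
contact_force: [0.3, 0.4, -1.7]
opening: 0.459
t 18.02 q [-0.123 -0.141  2.191  0.282  0.61   0.684] p [0.5676 0.0714 0.1811] F [ 0.3  0.4 -1.7] T [-0.11  0.36 -0.05] op 0.459
[ 0.08130041 -0.1456298  76.30611974]
```

```bash
python3 -m crank '0 0 1.5 0 0 0; 0 0 1.5 0 0 0; 0 0 0 0 0 0' && python3 -m crank '0 0 1 0 0 0; 0 0 1 0 0 0; 0 0 0 0 0 0'  && python3 -m crank '0 0 1 0 0 0; 0 0 1 0 0 0; 0 0 0 0 0 0'
python3 - <<'E'
from h import *
st=S();O,M=stand(P2);print(M.T@(st['eef_pos']-O)*1000)
snap('wrist','w16')
E
```

```text
time: 18.4
eef_pos: [0.5691, 0.0717, 0.1786]
tcp_rot: [0.848, -0.463, 0.198, -0.167]
contact_force: [0.1, -0.2, -2.4]
opening: 0.456
time: 18.77
eef_pos: [0.5701, 0.0719, 0.1769]
tcp_rot: [0.848, -0.463, 0.198, -0.167]
contact_force: [0.7, 0.1, -1.2]
opening: 0.458
time: 19.15
eef_pos: [0.5705, 0.072, 0.1768]
tcp_rot: [0.848, -0.462, 0.198, -0.167]
contact_force: [-14.3, -2.9, 12.0]
opening: 0.452
t 19.15 q [-0.121 -0.127  2.187  0.284  0.601  0.681] p [0.5705 0.072  0.1768] F [-14.3  -2.9  12. ] T [-0.34  1.49 -0.15] op 0.452
[ 0.49713706 -0.11734739 71.1034595 ]
```

View pics/w16.png

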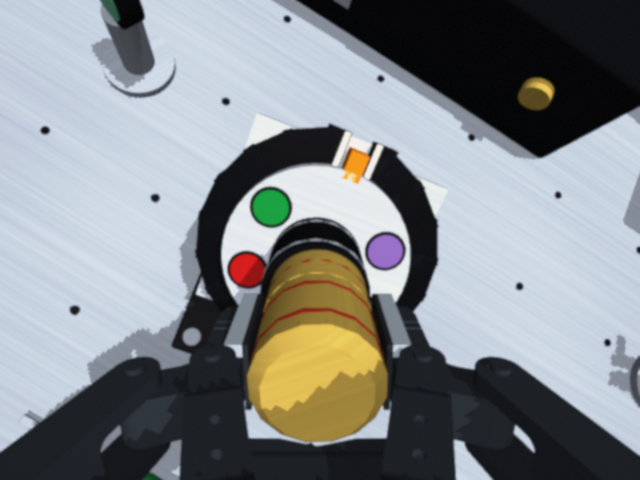

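```bash
python3 -m crank '0 0 -1 0 0 0; 0 0 0 0 0 0; 0 0 0 0 0 0; 0 0 0 0 0 0; 0 0 0 0 0 0' 1 && python3 -m crank '0 0 -15 0 0 0; 0 0 -30 0 0 0; 0 0 -40 0 0 0; 0 0 -30 0 0 0; 0 0 0 0 0 0' && python3 -m crank '-40 0 -20 0 0 0; -40 0 0 0 0 0; -40 0 0 0 0 0; -40 0 0 0 0 0; 0 0 0 0 0 0'
python3 - <<'E'
from h import *
S()
snap('wrist','w17')
_,a=snap('side','s17c',(290,150,410,270),5)
_,b=snap('top','t17c',(210,150,330,270),5)
im=cv2.hconcat([cv2.imread('pics/s17c.png'),cv2.imread('pics/t17c.png')]);cv2.imwrite('pics/f17.png',cv2.resize(im,(800,400)))
E
```

```text
time: 19.82
eef_pos: [0.5706, 0.072, 0.176]
tcp_rot: [0.848, -0.463, 0.198, -0.167]
contact_force: [-0.7, 0.4, -1.1]
opening: 1.001
time: 20.45
eef_pos: [0.5149, 0.0602, 0.2799]
tcp_rot: [0.847, -0.462, 0.202, -0.168]
contact_force: [0.2, -0.5, -0.4]
opening: 1.0
time: 21.08
eef_pos: [0.4235, 0.1965, 0.2616]
tcp_rot: [0.849, -0.461, 0.197, -0.166]
contact_force: [0.7, 0.6, -0.4]
opening: 1.0
t 21.07 q [ 0.221 -0.524  2.317 -0.011  0.828  1.22 ] p [0.4235 0.1965 0.2616] F [ 0.7  0.6 -0.4] T [-0.09  0.22  0.05] op 1.0
```

View pics/f17.png

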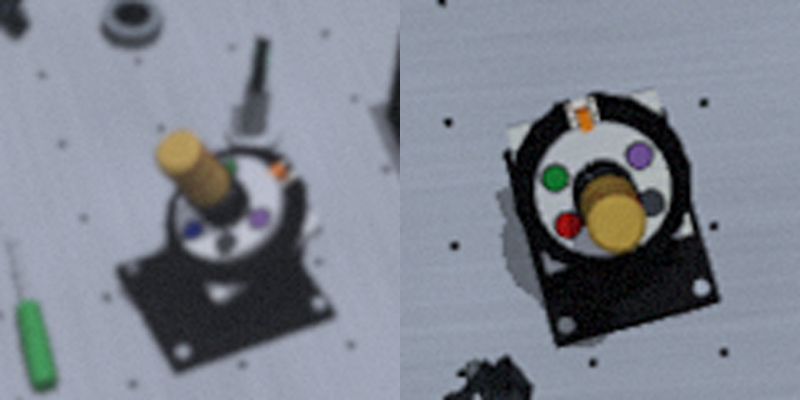

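View pics/w17.png

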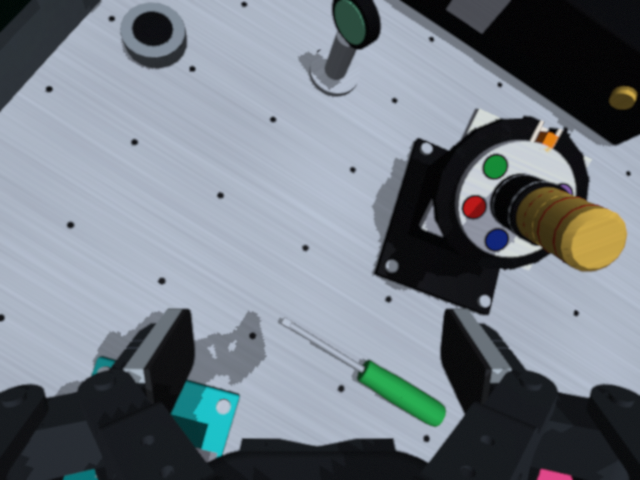

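View pics/t17c_full.png

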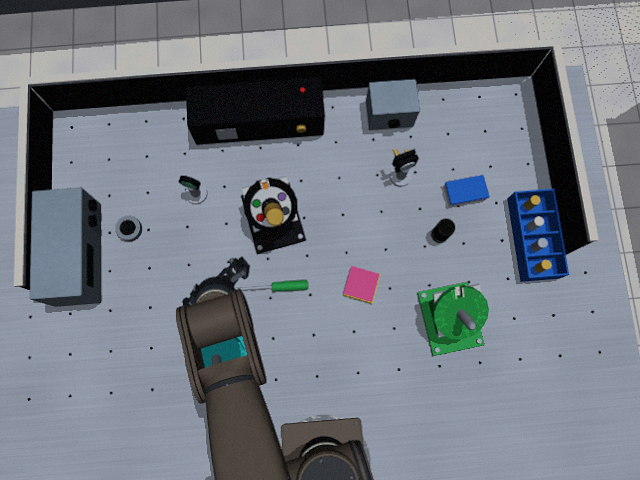

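```bash
python3 -c "
from plant import ctrl;print(ctrl.sign_off())"
```

```text
the job is handed in; nothing more can be done
None
```

I turned the wheel about 1.28 rad clockwise until its tab was over the keyway. I pushed it down until it stopped with a contact force of about 18 N, then let go. I then picked up the brass cap and slid it over the spindle until it stopped on the hub. I released the cap, backed the arm away and handed the job in at about 21 s.

**Wheel:** A fit to the wrist picture put the disc's upper face 11.5 ± 1.8 mm above the flange, against 10 mm when home. The tab was centred in the slot to about 0.5 mm. The wheel looked flat in all three camera views, with the tab between the white lines.

**Cap:** It stopped where expected to within 0.2 mm, with a contact force of about 19 N, and stayed there after release.

**At the end:** The gripper was open and the wrist force was about zero. By eye, the other things stood where they were in the first top picture.

**Disagreements:** The wrist and fixed cameras differed by about 4 mm on the stand and up to 8 mm on the cap. I used mainly the wrist camera's values, and the contact positions agreed with them.

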